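# Dial the code of the knife box and draw its bolt

## Task

Unlock the grey box that keeps the sharp knives away from the class: with light fingertip pressure, roll its three sprung thumbwheels so that the pip numbers on top read, from left to right, 4 (red), 2 (yellow), 5 (green), each squarely at the white marks, then slide the brass bolt tab all the way to the right and let go. Never squeeze the wheels or lean on them hard (keep it under about 15 N), do not force the bolt against them, and leave the two fruit bowls and the waffle beside the box where they are.

Things in the scene. Friction and masses are not known exactly. Their poses are not given: they have to be found in the camera images.
- lock_plate (a point): middle of the row of thumbwheels, level with the top of the box (70 mm above the table; the box is grey, 150 mm in x, 230 mm in y, fixed to the table). Axes are the box's: x away from its front (away from the robot), y to the left, z up. The wheels stand at y = +50, 0 and -50 mm from here and the bolt tab in front of them, 68 mm towards the front. The box's top is flat and clear apart from wheels and tab
- wheel1 (a joint): left thumbwheel: value in rad, endless, grows as the top of the rim is rolled away from the front of the box (to its +x). Six coloured fields with dice pips, 60 degrees apart: 1 white, 2 yellow, 3 orange, 4 red, 5 green, 6 blue. Number n is on top at (n-1)*1.0472, plus or minus any multiple of 6.2832. Number to set: 4, value 3.142
- wheel2 (a joint): middle thumbwheel: value in rad, endless, grows as the top of the rim is rolled away from the front of the box (to its +x). Six coloured fields with dice pips, 60 degrees apart: 1 white, 2 yellow, 3 orange, 4 red, 5 green, 6 blue. Number n is on top at (n-1)*1.0472, plus or minus any multiple of 6.2832. Number to set: 2, value 1.047
- wheel3 (a joint): right thumbwheel: value in rad, endless, grows as the top of the rim is rolled away from the front of the box (to its +x). Six coloured fields with dice pips, 60 degrees apart: 1 white, 2 yellow, 3 orange, 4 red, 5 green, 6 blue. Number n is on top at (n-1)*1.0472, plus or minus any multiple of 6.2832. Number to set: 5, value 4.189
- slot1 (a point): middle of the left wheel's slot, level with the top of the box (fixed; axes as lock_plate). The wheel over it is black, 44 mm diameter, 18 mm wide, axis along the box's y; it rises about 11 mm above this point, anything from 8 to 14 mm: each wheel differs and its height is not measured, so find it by touch
- slot2 (a point): middle of the middle wheel's slot, like slot1. Each wheel is sprung and sinks up to 5 mm under a press: 1 to 2 N to start, then 2 N per mm, about 11 N when fully down, and hard after that. The rim is smooth to the finger and drags with about 4 N, so only friction under a press turns it; too light a press slips
- slot3 (a point): middle of the right wheel's slot, like slot1. A wheel stays where it is left. A flat fingertip pressed on its top with some 7 to 11 N and drawn along the box's x rolls it by about travel / 22 mm, less any slip
- bolt_tab (a point): point in the brass tab of the bolt, 18 mm above the top of the box and 12 mm below the top of the tab; the tab is upright, 24 mm in x, 12 mm thick in y, and stands 30 mm above the top of the box, in the middle of a foot plate 26 x 30 mm and 5 mm high
- bolt (a joint): travel of the bolt in m: 0 locked (tab at the left), 0.025 fully open (tab moved to the right, along the box's -y). It drags with about 2.5 N and stays where it is left; inside the box three pins block it after about 2 mm unless every wheel is within about 0.17 rad of its number
- kiwi_bowl: glass bowl of green fruit, 120 mm across, 69 mm high, right of the box, loose, on the table near the box; origin at the centre of its underside; to be left alone
- plum_bowl: glass bowl of red fruit, 115 mm across, 69 mm high, left of the box, loose, on the table near the box; origin at the centre of its underside; to be left alone
- waffle: waffle, 83 x 97 x 30 mm, left of the box, loose, on the table near the box; origin at the centre of its underside; to be left alone

How it is judged:
By the outcome, as a careful person would: the job done as asked, in the order asked, and still so for the second after the job is handed in, with the robot touching nothing.
It also fails if it takes over 72 s, if anything falls off the work surface, if the arm or the gripper's body presses on something with over 40 N, if the wrist force passes 120 N, or if a joint passes its speed limit or range.

## Robot

A 7-joint arm with a two-finger parallel gripper is mounted at the origin on a cart in front of the work surface, level with it; the furniture and walls round the work are solid. World frame = base frame: x ahead of the robot, y to its left, z up, the work surface at z = 0. Lengths are in m, angles in rad, forces in N, time in s.
With the tool pointing down it reaches from about 0.4 to 0.85 m from the base axis. Payload 6.9 kg.
Tool frame: the origin (TCP) lies midway between the tips of the shut fingers; the grasp point (between the pads) lies behind it (ctrl.pinch_z is the z of the grasp point in the tool frame, in m); z points along the fingers, y is the direction in which the jaws open and shut (so a half turn about z gives the same grasp; the last joint's range is limited). The gripper opens to 85 mm and grips with 20 to 120 N. Pads are 22 mm wide; open, the fingers measure 114 mm over their backs; the gripper's body (76 mm by 85 mm) begins 54 mm behind the grasp point. The pads swing forward as they close: fully open they stand 13 mm farther back than shut.
Start: joints at [1.317, 0.507, -0.238, 1.5, 0.126, 1.149, -0.155], TCP at [0.22, -0.585, 0.231] pointing down, gripper open.
Joint ranges: [-3.08, 3.08], [-0.24, 2.05], [-1.43, 1.35], [0, 2.5], [-1.52, 4.66], [0.17, 1.96], [-2.89, 2.89]. Speed limits (rad/s): [2.39, 2.39, 3.14, 3.14, 3.14, 3.14, 3.14].

## Interface

Orientations are given as a unit quaternion [w, x, y, z].
In Python, from station import ctrl, get_state, vision, ticket, models gives the robot as it stands. Calls block until the motion is done:
- ctrl.movep(position, orientation): joint-space move of the TCP to a pose.
- ctrl.movel(position, frame=None, max_speed=0.15): straight line of the TCP; frame=None keeps the orientation; max_speed is the mean speed in m/s.
- ctrl.set_joints(angles): joint-space move.
- ctrl.ungrasp() and ctrl.close_gripper(force=None): open the fingers fully, or close them until they stop; force is the grip in N (None keeps the last).
- ctrl.pause(seconds).
- ctrl.ik(position, orientation): joint angles nearest the present ones, or None.
- get_state(): the state.
- vision.grab_frame(name): name is "scene" or "top" or "wrist"; returns (picture, depth): 480x640x3 uint8, blue, green, red; 480x640 float32, m along the optical axis (not along the pixel's ray), 0 where there is no reading.
- vision.camera_info(name): a dict with "mtx" (3x3 intrinsics, pixels), "dist_coeffs" ([k1, k2, p1, p2, k3] as OpenCV has them; the pictures are not rectified), "R" (3x3) and "t" (3): a world point X has camera coordinates R X + t; the wrist camera has in their place "hand_eye" (4x4, takes a point from camera to tool coordinates, whose origin is the TCP and whose axes are the flange's). Camera axes: x right, y down, z forward; pixel columns grow to the right and rows downward; lengths in m; the calibration is good to about 2 mm. A picture is of the moment at which its call begins: read the wrist's pose just before it. camera_info takes no time and is no camera call.
A pose or a line that the arm cannot do raises ctrl.Unreachable and nothing moves.
- ticket.close_job(): hands the job in, once; it reports no verdict.
Trained networks look in the newest picture that a camera, given by its name, has taken for a name from the list of things; names that differ only in an ending like _2 or _b are one class to them, and where a whole thing is asked for, a point or a joint stands for the part that bears it (a point fixed in the world has none). Each returns a list of dicts, best first, with "p" (0 to 1); they miss things now and then, are a little off and sometimes report something else, mostly with a low value. They report only what shows in the picture. A call takes as long as a camera call.
- models.recognise(camera, target): "point" ([column, row] in pixels, amid what is visible of it).
- models.masks_of(camera, target): "mask" (480x640 bool, what is visible of it) and "point" ([column, row] in pixels, amid what is visible of it).
The state is a dict: "time": time; "qpos": joint angles; "qd": joint speeds; "tau": joint torques, N m; "tcp_pos": TCP position; "eef_rot": TCP orientation; "contact_force": force on the tool from outside, world axes, zero at the start; "wrist_torque": the same for the moment, N m; "width": finger opening in m.
Only numpy, scipy, OpenCV 4.12 (cv2) and the standard library are available. Lean on these libraries where they do the work, as an engineer would, in place of code of your own. Each camera call takes 0.05 s, during which the arm holds its last target.

## Working session

There is one attempt and no reset: what is moved stays moved. The work goes in short steps, each a Python script; the robot and the scene stay as the last script left them, time stands still between calls to the robot, and variables do not carry over. Pictures are saved under pics/ and viewed, and the job is handed in when it is done.

```bash
ls; mkdir -p pics; python3 - <<'E'
from station import ctrl, get_state, vision, models
import cv2
s=get_state(); print(s)
for n in ["scene","top","wrist"]:
    im,d=vision.grab_frame(n); cv2.imwrite(f"pics/{n}0.png",im); 
    import numpy as np; np.save(f"pics/{n}0.npy",d)
    print(n,vision.camera_info(n))
print(ctrl.pinch_z)
E
```

```text
pics
{'time': 0.0, 'qpos': array([ 1.31648613,  0.50832973, -0.23751501,  1.50113874,  0.12569404,
        1.1488936 , -0.15479016]), 'qd': array([ 1.56028834e-03,  2.59969854e-04, -3.51959491e-04,  6.62238027e-05,
       -6.45648094e-04, -1.65028255e-03, -3.59778880e-04]), 'tau': array([ 9.29651901e-05, -6.20595646e+01, -2.18668565e+00, -2.49654901e+01,
        1.26300831e-02,  1.18755686e-02,  2.45374622e-05]), 'tcp_pos': array([ 0.21980667, -0.58453404,  0.23043233]), 'eef_rot': array([-8.73124519e-04,  9.83858783e-01,  1.78944409e-01, -1.75841132e-04]), 'contact_force': array([-0.84548095,  0.34077535,  0.45275985]), 'wrist_torque': array([-0.01301789, -0.01691583, -0.03778387]), 'width': 0.08549090847943566}
scene {'mtx': array([[605.56835963,   0.        , 313.42877854],
       [  0.        , 605.56835963, 237.10844123],
       [  0.        ,   0.        ,   1.        ]]), 'dist_coeffs': array([-0.08016742,  0.        ,  0.        ,  0.        ,  0.        ]), 'R': array([[-0.89502423, -0.4458643 , -0.01168989],
       [-0.26150756,  0.54581929, -0.79604968],
       [ 0.3613107
[... 489 characters left out ...]
3.45817200e-03, -9.87430191e-01]]), 't': array([0.05907718, 0.59935922, 1.11108729])}
wrist {'mtx': array([[376.28394206,   0.        , 311.14509709],
       [  0.        , 376.28394206, 237.44546935],
       [  0.        ,   0.        ,   1.        ]]), 'dist_coeffs': array([0.01608892, 0.        , 0.        , 0.        , 0.        ]), 'hand_eye': array([[-1.37807243e-03, -9.61423530e-01, -2.75068894e-01,
         6.90882141e-02],
       [ 9.99998954e-01, -1.44550405e-03,  4.24279866e-05,
        -1.06698210e-03],
       [-4.38404464e-04, -2.75068547e-01,  9.61424517e-01,
        -1.42684736e-01],
       [ 0.00000000e+00,  0.00000000e+00,  0.00000000e+00,
         1.00000000e+00]])}
-0.0187
```

View pics/top0.png

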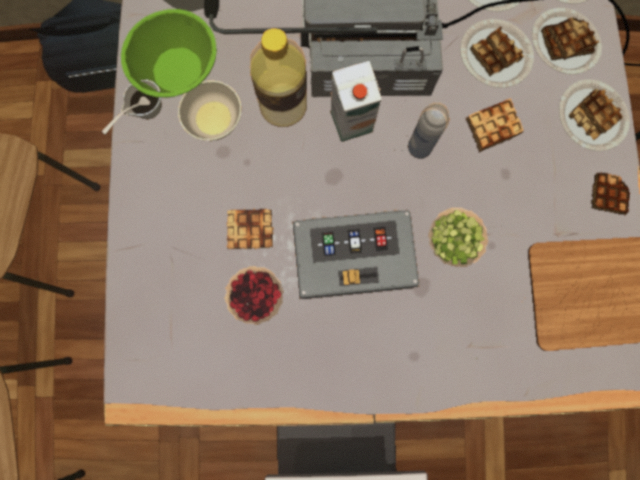

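View pics/scene0.png

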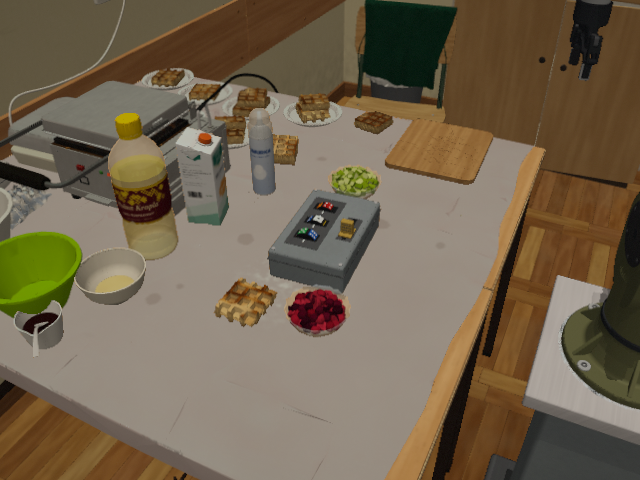

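The top view shows the grey box with corners near (294,220), (410,211), (417,288) and (303,298). The wheels are at about (328,243), (354,241) and (381,238), and the tab at (351,277). Left to right they show roughly green, white and red. Next I'll compute a rough pose.

```bash
cat > h.py <<'E'
import numpy as np, cv2
from station import ctrl, get_state, vision, models
from scipy.spatial.transform import Rotation as Ro
def pix2plane(px,info,z,R=None,t=None):
    px=np.asarray(px,float).reshape(-1,1,2)
    n=cv2.undistortPoints(px,info['mtx'],info['dist_coeffs']).reshape(-1,2)
    R=info['R'] if R is None else R; t=info['t'] if t is None else t
    C=-R.T@t; out=[]
    for u in n:
        d=R.T@np.array([u[0],u[1],1.]); out.append(C+d*(z-C[2])/d[2])
    return np.array(out)
def q2R(q): return Ro.from_quat([q[1],q[2],q[3],q[0]]).as_matrix()
def wristRt(s,info):
    H=info['hand_eye']; Rt=q2R(s['eef_rot']); 
    Rc=Rt@H[:3,:3]; c=s['tcp_pos']+Rt@H[:3,3]
    return Rc.T,-Rc.T@c
E
python3 - <<'E'
from h import *
i=vision.camera_info('top')
P=pix2plane([(294,220),(410,211),(417,288),(303,298)],i,.07); print(P)
print(P.mean(0)); print([np.linalg.norm(P[a]-P[b]) for a,b in((0,1),(1,2),(2,3),(3,0))])
d=P[0]-P[1]+P[3]-P[2]; print(np.arctan2(-d[0],d[1]))
print(pix2plane([(328,243),(354,241),(381,238)],i,.081), pix2plane([(351,277)],i,.1))
im=cv2.imread('pics/top0.png'); cv2.imwrite('pics/top0z.png',cv2.resize(im[190:320,270:430],None,fx=5,fy=4.6,interpolation=cv2.INTER_CUBIC))
E
```

```text
[[ 0.64628054  0.09083507  0.07      ]
 [ 0.65958855 -0.1338857   0.07      ]
 [ 0.51004146 -0.14054815  0.07      ]
 [ 0.49596745  0.07607523  0.07      ]]
[ 0.5779695  -0.02688089  0.07      ]
[np.float64(0.22511447380793317), np.float64(0.1496954314394827), np.float64(0.21708008555639172), np.float64(0.15103601566091024)]
0.061962914262490516
[[ 0.59828946  0.02671244  0.081     ]
 [ 0.6011096  -0.0226542   0.081     ]
 [ 0.60582769 -0.07417941  0.081     ]] [[ 0.53075596 -0.01383677  0.1       ]]
```

View pics/top0z.png

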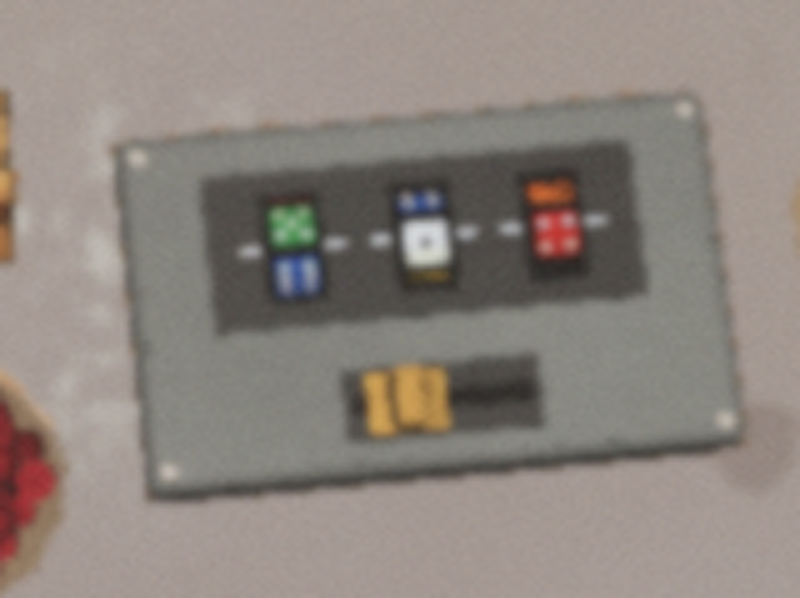

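The box is about 0.062 rad yawed and centred near (0.578, -0.027). Left to right the wheels show 5 (slightly past), 1 (slightly short) and 4 (short). I'll move over it and look with the wrist camera.

```bash
cat >> h.py <<'E'
def qyaw(p): return np.array([0,np.cos(p/2),np.sin(p/2),0])
E
python3 - <<'E'
from h import *
ctrl.close_gripper(20)
print(get_state()['time'])
ctrl.movep([0.555,-0.027,0.22],qyaw(0.062))
s=get_state(); print(s['time'],s['tcp_pos'],s['eef_rot'],s['contact_force'],s['width'],s['qpos'])
im,d=vision.grab_frame('wrist'); cv2.imwrite('pics/w1.png',im); np.savez('pics/w1.npz',d=d,p=s['tcp_pos'],q=s['eef_rot'])
E
```

```text
0.9167
3.2333 [ 0.55504004 -0.02817879  0.21991434] [ 2.30178999e-04  9.99544543e-01  3.01769879e-02 -4.83652902e-05] [-0.66030807  0.41525358 -0.63958409] -0.00017273551290770167 [ 0.34042213  0.43495996 -0.4983122   1.70107293  0.23284152  1.06484132
 -1.74285973]
```

View pics/w1.png

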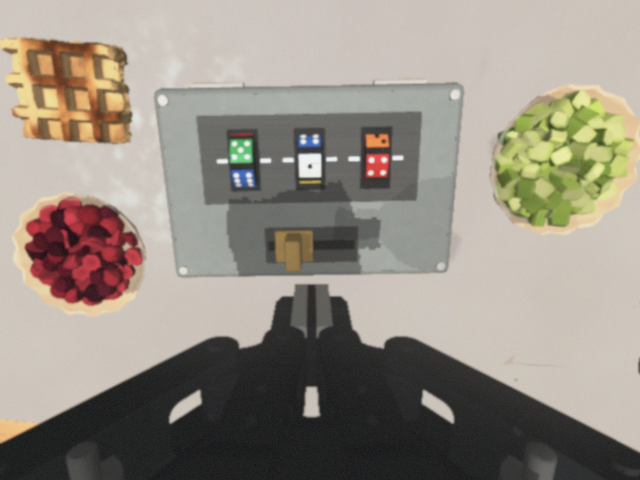

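Clear view: the wheels are centred near (243,160), (310,159) and (376,157), between the white marks. The box corners are about (157,90), (463,84), (446,271) and (178,276). The tab is at (293,250) and the closed fingertips at (311,290). Now the precise fit.

```bash
cat > fit.py <<'E'
from h import *
import sys
def analyse(f):
    im=cv2.imread(f'pics/{f}.png'); z=np.load(f'pics/{f}.npz'); s=dict(tcp_pos=z['p'],eef_rot=z['q'])
    i=vision.camera_info('wrist'); R,t=wristRt(s,i); return im,z['d'],i,R,t
if __name__=='__main__':
    im,d,i,R,t=analyse('w1')
    P=pix2plane([(157,90),(463,84),(446,271),(178,276)],i,.07,R,t); print(P.round(4)); print(P.mean(0),[np.linalg.norm(P[a]-P[b]).round(4) for a,b in((0,1),(1,2),(2,3),(3,0))])
    e=P[0]-P[1]+P[3]-P[2]; print('yaw',np.arctan2(-e[0],e[1]))
    S=cv2.resize(im[80:290,150:470],None,fx=2.5,fy=2.5,interpolation=cv2.INTER_CUBIC); cv2.imwrite('pics/w1z.png',S)
    S=cv2.resize(im[120:200,205:415],None,fx=3.8,fy=3.8,interpolation=cv2.INTER_CUBIC); cv2.imwrite('pics/w1zz.png',S)
    g=cv2.cvtColor(im,cv2.COLOR_BGR2GRAY); hsv=cv2.cvtColor(im,cv2.COLOR_BGR2HSV)
    # white marks
    m=((hsv[...,2]>170)&(hsv[...,1]<40)).astype(np.uint8); m[:120]=0;m[200:]=0;m[:,:205]=0;m[:,415:]=0
    n,l,st,c=cv2.connectedComponentsWithStats(m)
    for k in range(1,n):
        if st[k,4]>10: print(st[k],c[k],pix2plane([c[k]],i,.07,R,t).round(4))
    def depthpt(u,v): 
        zz=d[int(v),int(u)]; n=cv2.undistortPoints(np.array([[[u,v]]],float),i['mtx'],i['dist_coeffs'])[0,0]
        return R.T@(np.array([n[0]*zz,n[1]*zz,zz])-t)
    for p in [(190,120),(430,120),(420,230),(200,230),(243,160),(310,159),(376,157),(293,235),(293,232),(289,245)]: print(p,depthpt(*p).round(4))
E
python3 fit.py
```

```text
[[ 0.6444  0.0896  0.07  ]
 [ 0.6615 -0.1309  0.07  ]
 [ 0.5178 -0.1416  0.07  ]
 [ 0.5004  0.0802  0.07  ]]
[ 0.58101181 -0.02568576  0.07      ] [np.float64(0.2211), np.float64(0.144), np.float64(0.2224), np.float64(0.1443)]
yaw 0.07794385684249822
[301 135   5   9  36] [302.86111111 138.91666667] [[ 0.6167 -0.0176  0.07  ]]
[313 135   5   9  36] [315.13888889 138.75      ] [[ 0.6173 -0.0268  0.07  ]]
[232 142   5   4  16] [234.  143.5] [[0.6102 0.034  0.07  ]]
[245 142   5   4  18] [246.77777778 143.5       ] [[0.6108 0.0244 0.07  ]]
[238 148   5   5  20] [240.05 149.9 ] [[0.6058 0.0295 0.07  ]]
[232 155   5   5  22] [233.90909091 156.90909091] [[0.6003 0.0341 0.07  ]]
[245 154   5   5  20] [246.75 156.25] [[0.6014 0.0244 0.07  ]]
[299 154  22  23 491] [309.52138493 164.95723014] [[ 0.5977 -0.0237  0.07  ]]
[392 155  11   6  47] [397.25531915 157.42553191] [[ 0.6072 -0.0901  0.07  ]]
[326 157  11   5  48] [331.         158.79166667] [[ 0.6033 -0.0398  0.07  ]]
[348 156  12   6  58] [353.72413793 158.22413793] [[ 0.6047 -0.057   0.07  ]]
[217 159  11   5  50] [221.92 160.96] [[0.59
[... 282 characters left out ...]
    ] [[ 0.6051 -0.08    0.07  ]]
[369 171   4   4  13] [370.38461538 172.61538462] [[ 0.5947 -0.0708  0.07  ]]
[381 171   4   4  12] [382.58333333 172.25      ] [[ 0.5955 -0.0802  0.07  ]]
[234 173   7  13  52] [236.76923077 179.11538462] [[0.5836 0.0319 0.07  ]]
[246 173   7  13  52] [248.94230769 179.        ] [[0.5843 0.0225 0.07  ]]
(190, 120) [0.6251 0.0663 0.0707]
(430, 120) [ 0.6356 -0.1111  0.0692]
(420, 230) [ 0.5513 -0.1155  0.0692]
(200, 230) [0.541  0.0612 0.0697]
(243, 160) [0.5997 0.0247 0.0845]
(310, 159) [ 0.6031 -0.0238  0.0814]
(376, 157) [ 0.6072 -0.0721  0.0803]
(293, 235) [ 0.5451 -0.014   0.0835]
(293, 232) [ 0.5453 -0.0137  0.0752]
(289, 245) [ 0.5419 -0.012   0.0997]
```

```bash
sleep 3
```

```text
(no output)
```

View pics/w1zz.png

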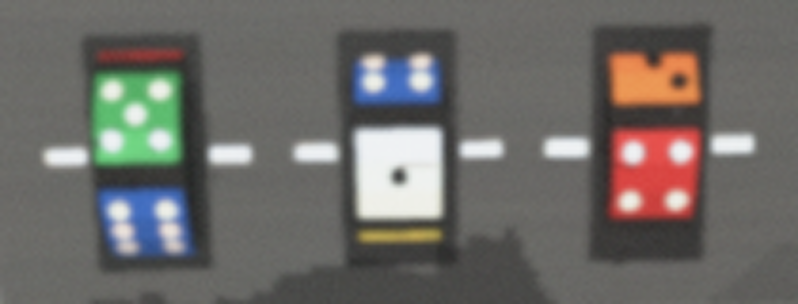

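View pics/w1z.png

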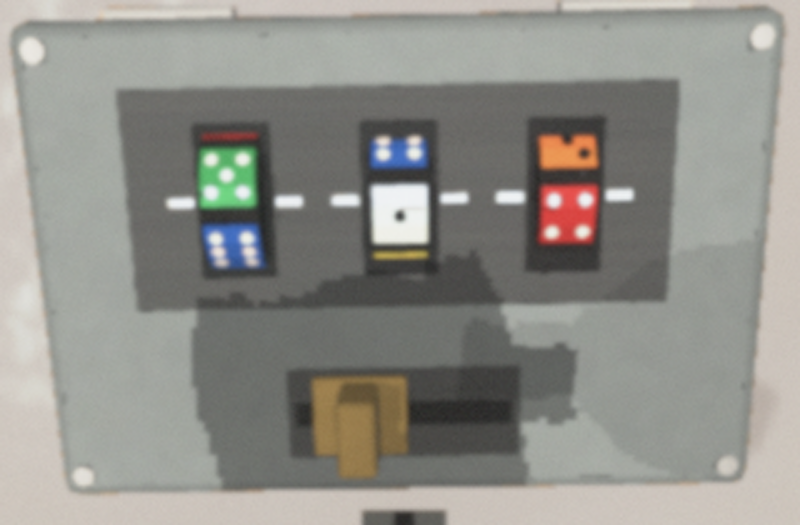

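The marks give slot1 (0.598, 0.027), slot2 (0.602, -0.023) and slot3 (0.606, -0.074). The spacing is 50.2 mm as it should be, and the yaw is 0.0785. Next are the wheel angles, by casting rays onto the wheel cylinders.

```bash
cat >> h.py <<'E'
YAW=0.0785; BX=np.array([np.cos(YAW),np.sin(YAW),0]); BY=np.array([-np.sin(YAW),np.cos(YAW),0])
LP=np.array([.6020,-.0234,.07]); SLOT=[LP+.05*BY,LP,LP-.05*BY]
HT=[.0125,.0112,.0105]
def wang(px,w,i,R,t,h=None):
    h=HT[w] if h is None else h
    n=cv2.undistortPoints(np.array([[px]],float),i['mtx'],i['dist_coeffs'])[0,0]
    C=-R.T@t; d=R.T@np.array([n[0],n[1],1.]); A=SLOT[w]+np.array([0,0,h-.022])
    c=np.array([(C-A)@BX,C[2]-A[2]]); e=np.array([d@BX,d[2]])
    a=e@e;b=2*c@e;k=c@c-.022**2; s=(-b-np.sqrt(b*b-4*a*k))/(2*a); p=c+s*e
    return np.arctan2(p[0],p[1])
E
python3 - <<'E'
from h import *; from fit import analyse
im,d,i,R,t=analyse('w1')
for w,px,n in((0,(240.05,149.9),5),(1,(310,166.3),1),(2,(376.9,166.1),4)):
    D=[wang(px,w,i,R,t,h) for h in(.009,.0112,.0135)]; print(w,np.round(D,3),(n-1)*1.0472+D[1])
# nominal time of small moves
t0=get_state()['time']; p=get_state()['tcp_pos']
ctrl.movel(p-[0,0,.0005],max_speed=.15); s=get_state(); print(s['time']-t0, s['tcp_pos']-p, s['contact_force'])
E
```

```text
0 [0.386 0.391 0.396] 4.579702617565867
1 [-0.207 -0.197 -0.187] -0.19741093516293068
2 [-0.248 -0.238 -0.227] 2.9038552336547006
0.25 [-3.64353984e-05 -5.49035141e-04 -5.95752399e-04] [-1.00665289  0.48776199  0.39594297]
```

```bash
cat > roll.py <<'E'
from h import *
def F(n=8):
    return np.mean([get_state()['contact_force'] for _ in range(n)],0)
def stroke(w,x0,x1,ztouch=None,ft=8.5,speed=.05):
    S=SLOT[w]; a=S+x0*BX; b=S+x1*BX
    g=lambda p,z,v=.15: ctrl.movel(np.array([p[0],p[1],z]),max_speed=v)
    g(a,(ztouch+.003 if ztouch else .0875))
    f0=F(); z=get_state()['tcp_pos'][2] if ztouch is None else ztouch+.003
    if ztouch is None:
        z=.0865
        while True:
            g(a,z); f=F()[2]-f0[2]
            if f>1.3 or z<.0745: break
            z-=.001
        zt=z
    else:
        z=zt=ztouch-.001; g(a,z); f=F()[2]-f0[2]
    print('touch z',zt,'f',round(f,2))
    if f<.8 and z<.0745: g(a,.095); raise SystemExit('no contact')
    for k in range(4):
        if abs(f-ft)<.9: break
        z+=np.clip((f-ft)/2.0,-1.7,1.7)*1e-3; g(a,z); f=F()[2]-f0[2]; print('  press z',round(z,5),'f',round(f,2))
    g(b,z,speed); f=F()-f0; s=get_state()
    print('  end f',f.round(2),'tcp',s['tcp_pos'].round(4),'t',s['time'])
    g(b,.0885)
    return z
E
python3 - <<'E'
from roll import *
p=SLOT[1]-.0075*BX
ctrl.movep([p[0],p[1],.095],qyaw(YAW)); print(get_state()['time'])
stroke(1,-.0075,.0075)
s=get_state(); print(s['tcp_pos'],s['time'])
E
```

```text
4.1167
touch z 0.07849999999999999 f 2.65
  press z 0.0768 f 6.1
  press z 0.0756 f 8.03
  end f [-1.63  0.01  8.93] tcp [ 0.6095 -0.0228  0.076 ] t 7.5667
[ 0.60977927 -0.02277049  0.08874002] 7.8167
```

```bash
python3 - <<'E'
from roll import *
for w,a,b in((2,-.0075,.0075),(0,.0075,-.0075)):
    p=SLOT[w]+a*BX; ctrl.movel([p[0],p[1],.0885]); print(stroke(w,a,b))
p=get_state()['tcp_pos']
ctrl.movel([p[0],p[1],.11])
p=LP-.05*BX; ctrl.movel([p[0],p[1],.20],max_speed=.2)
s=get_state(); print(s['time'])
im,d=vision.grab_frame('wrist'); cv2.imwrite('pics/w2.png',im); np.savez('pics/w2.npz',d=d,p=s['tcp_pos'],q=s['eef_rot'])
R,t=wristRt(s,vision.camera_info('wrist')); i=vision.camera_info('wrist')
q=cv2.projectPoints(np.array(SLOT),cv2.Rodrigues(R)[0],t,i['mtx'],i['dist_coeffs'])[0].reshape(-1,2); print(q)
u,v=q[1].astype(int); x0,y0=u-105,v-60; print(x0,y0)
cv2.imwrite('pics/w2z.png',cv2.resize(im[y0:y0+120,x0:x0+210],None,fx=3.8,fy=3.8,interpolation=cv2.INTER_CUBIC))
E
```

```text
touch z 0.07949999999999999 f 1.8
  press z 0.0778 f 4.03
  press z 0.0761 f 6.47
  press z 0.07509 f 8.38
  end f [-0.2  -0.22  8.9 ] tcp [ 0.6136 -0.0726  0.0757] t 11.7667
0.07508725121963285
touch z 0.08349999999999999 f 2.18
  press z 0.0818 f 5.05
  press z 0.0801 f 6.37
  press z 0.07904 f 8.41
  end f [ 2.64 -1.38  6.5 ] tcp [0.5925 0.026  0.0803] t 15.2833
0.07903602670067505
16.5333
[[242.10521202 157.05299656]
 [312.7960287  157.00116847]
 [383.50124008 156.85825075]]
207 97
```

```bash
sleep 1
```

```text
(no output)
```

View pics/w2z.png

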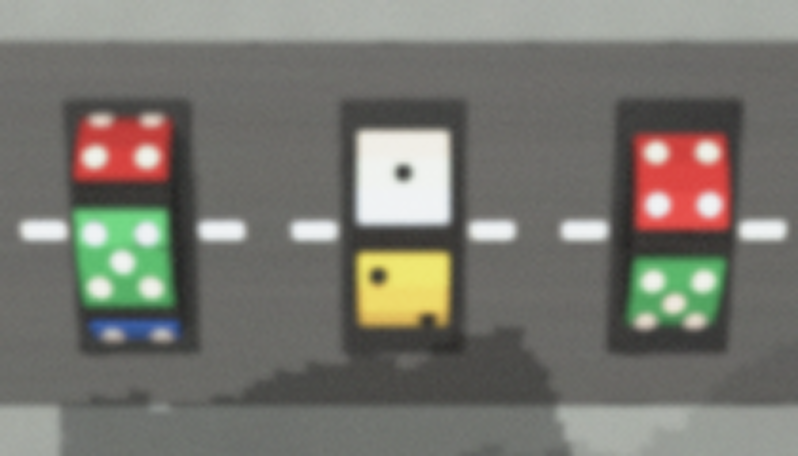

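```bash
sed -i 's/^HT=.*/HT=[.0138,.0091,.0097]/' h.py; python3 - <<'E'
from h import *; from fit import analyse
for f,L in(('w1',((0,(240.05,149.9),5),(1,(310,166.3),1),(2,(376.9,166.1),4))),
 ('w2',[(w,(207+x/3.8,97+y/3.8),n) for w,x,y,n in((0,123,261.5,5),(1,403,173,1),(2,682,180,4))])):
    im,d,i,R,t=analyse(f)
    for w,px,n in L: print(w,round((n-1)*1.0472+wang(px,w,i,R,t),3))
E
```

```text
0 4.586
1 -0.206
2 2.898
0 3.964
1 0.479
2 3.556
```

```bash
cat > go.py <<'E'
from roll import *
def look(f):
    p=get_state()['tcp_pos']; ctrl.movel([p[0],p[1],.11])
    p=LP-.05*BX; ctrl.movel([p[0],p[1],.20],max_speed=.2)
    s=get_state(); print('t',s['time'])
    im,d=vision.grab_frame('wrist'); cv2.imwrite(f'pics/{f}.png',im); np.savez(f'pics/{f}.npz',d=d,p=s['tcp_pos'],q=s['eef_rot'])
    x0,y0=207,97
    cv2.imwrite(f'pics/{f}z.png',cv2.resize(im[y0:y0+120,x0:x0+210],None,fx=3.8,fy=3.8,interpolation=cv2.INTER_CUBIC))
def do(w,a,b,zt):
    p=SLOT[w]+a*BX; 
    if get_state()['tcp_pos'][2]>.12: ctrl.movel([p[0],p[1],.11],max_speed=.2)
    ctrl.movel([p[0],p[1],.0885]); stroke(w,a,b,zt)
E
python3 - <<'E'
from go import *
do(0,.0095,-.0095,.0817)
do(1,-.0063,.0063,.0778)
do(2,-.0072,.0072,.0772)
look('w3')
E
```

```text
touch z 0.0807 f 3.98
  press z 0.079 f 7.07
  press z 0.07829 f 8.84
  end f [1.17 0.38 7.32] tcp [0.5903 0.0258 0.0797] t 19.15
touch z 0.0768 f 6.48
  press z 0.07579 f 8.46
  end f [-1.76  1.95  7.99] tcp [ 0.6084 -0.0218  0.0764] t 21.0333
touch z 0.0762 f 6.41
  press z 0.07516 f 7.32
  press z 0.07457 f 8.46
  end f [-2.26  2.67  9.55] tcp [ 0.6134 -0.0714  0.0754] t 23.2167
t 24.5
```

```bash
sleep 1
```

```text
(no output)
```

View pics/w3z.png

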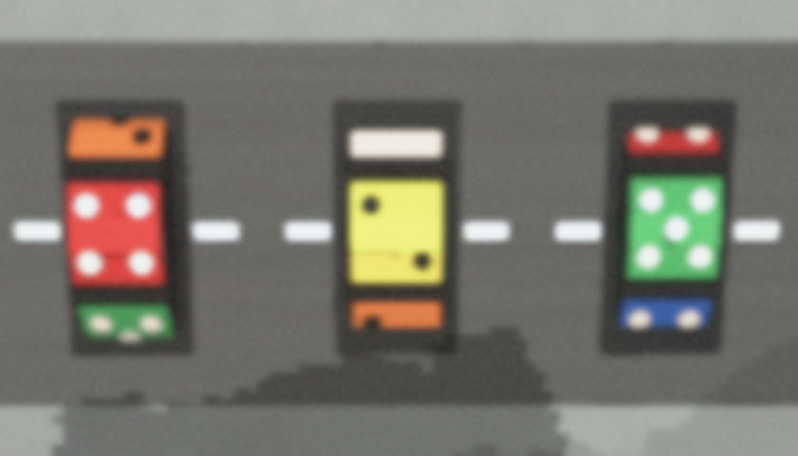

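```bash
python3 - <<'E'
from h import *; from fit import analyse
im,d,i,R,t=analyse('w3')
for w,x,y,n in((0,113,234,4),(1,396,232.5,2),(2,677,229,5)):
    px=(207+x/3.8,97+y/3.8); print(w,wang(px,w,i,R,t))
    # mark line angle reference: project mark at slot z .07
    q=cv2.projectPoints(SLOT[w][None]+[[0,0,HT[w]]],cv2.Rodrigues(R)[0],t,i['mtx'],i['dist_coeffs'])[0].ravel(); q0=cv2.projectPoints(SLOT[w][None],cv2.Rodrigues(R)[0],t,i['mtx'],i['dist_coeffs'])[0].ravel()
    print('top px',(q-[207,97])*3.8,'mark',(q0-[207,97])*3.8)
E
```

```text
0 0.005638376574651211
top px [111.6152768  234.71751699] mark [125.69401935 229.16858718]
1 -0.0016139080442447926
top px [394.41656449 232.30243188] mark [394.40845536 228.71911129]
2 0.021598178741538538
top px [672.83609219 231.71918842] mark [663.07806125 227.92436211]
```

All three wheels are within about 0.03 rad of their numbers. Next I'll locate the tab from the first wrist picture: tab top at about (285–301, 240–271), foot at (275–313, 231–263).

```bash
python3 - <<'E'
from h import *; from fit import analyse
im,d,i,R,t=analyse('w1')
for px,z in(((284.8,240.5),.1),((301.2,240.5),.1),((285.5,271),.1),((300.5,271),.1),((275,232),.075),((313,231),.075)):
    p=pix2plane([px],i,z,R,t)[0]-LP; print(px,z,'box x,y',round(p@BX,4),round(p@BY,4))
im,d,i,R,t=analyse('w3'); 
cv2.imwrite('pics/w3t.png',cv2.resize(im[90:330,160:460],None,fx=2.5,fy=2.5,interpolation=cv2.INTER_CUBIC))
E
```

```text
(284.8, 240.5) 0.1 box x,y -0.0554 0.019
(301.2, 240.5) 0.1 box x,y -0.0556 0.0071
(285.5, 271) 0.1 box x,y -0.0791 0.0194
(300.5, 271) 0.1 box x,y -0.0793 0.0082
(275, 232) 0.075 box x,y -0.0556 0.0284
(313, 231) 0.075 box x,y -0.0553 -0.0017
```

```bash
sleep 1
```

```text
(no output)
```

View pics/w3t.png

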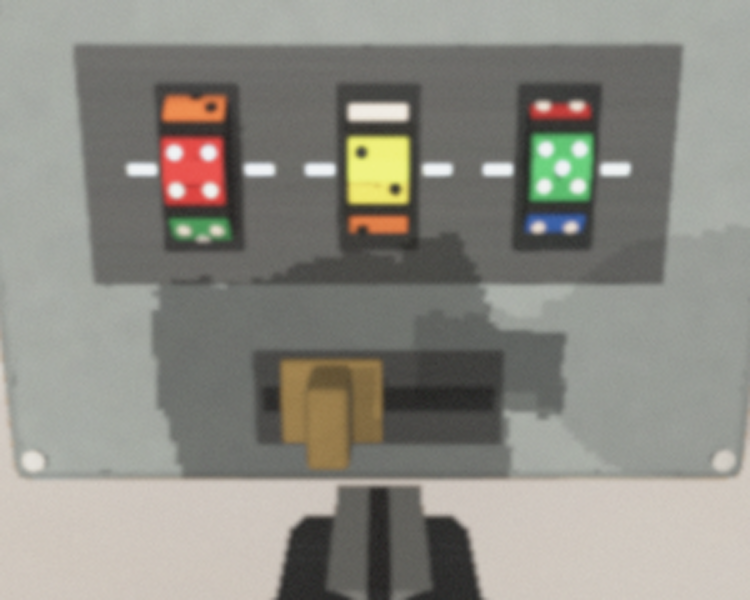

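```bash
python3 - <<'E'
from go import *
def P(y,z): p=LP-.068*BX+y*BY; return np.array([p[0],p[1],z])
ctrl.movel(P(.04,.15),max_speed=.2); ctrl.movel(P(.04,.083),max_speed=.1)
f0=F(); print(get_state()['time'],f0)
y=.031; last=0
while y>-.006:
    ctrl.movel(P(y,.083),max_speed=.04); f=F()-f0; s=get_state(); ya=(s['tcp_pos']-LP)@BY
    print(round(y,4),round(ya,4),(f@BX).round(2),(f@BY).round(2),f[2].round(2))
    if f@BY>7: break
    y-=.0025 if y>.006 else .001
print(s['time'])
E
```

```text
25.85 [-0.9105631   0.58121303  0.48989293]
0.031 0.0304 0.25 0.15 -1.02
0.0285 0.0284 0.84 0.77 0.33
0.026 0.026 0.73 0.72 0.27
0.0235 0.0233 1.56 0.51 0.05
0.021 0.0206 2.01 1.47 -0.01
0.0185 0.0181 1.58 0.15 0.37
0.016 0.0156 0.85 1.57 0.42
0.0135 0.0132 0.19 0.04 -0.04
0.011 0.0107 1.38 1.15 1.17
0.0085 0.0081 1.32 0.71 1.19
0.006 0.0076 0.62 5.16 0.7
0.0035 0.0074 -0.84 11.75 1.6
28.975
```

The motion stopped firmly at y = 7.6 mm. That could be the end stop or something blocking the bolt. I'll back off and look.

```bash
python3 - <<'E'
from go import *
def P(y,z): p=LP-.068*BX+y*BY; return np.array([p[0],p[1],z])
ctrl.movel(P(.03,.083),max_speed=.1);ctrl.movel(P(.03,.13),max_speed=.15)
look('w4')
from fit import analyse
im,d,i,R,t=analyse('w4'); 
cv2.imwrite('pics/w4t.png',cv2.resize(im[90:330,160:460],None,fx=2.5,fy=2.5,interpolation=cv2.INTER_CUBIC))
E
```

```text
t 30.775
```

```bash
sleep 1
```

```text
(no output)
```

View pics/w4t.png

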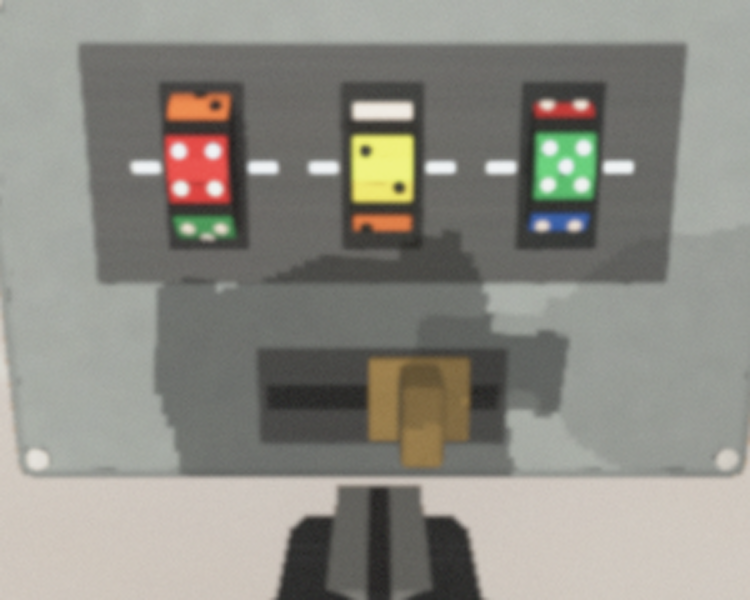

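```bash
python3 - <<'E'
from h import *; from fit import analyse
from go import *
out={}
for f in('w3','w4'):
    im,d,i,R,t=analyse(f)
    hsv=cv2.cvtColor(im,cv2.COLOR_BGR2HSV); m=((hsv[...,1]>100)&(hsv[...,0]>10)&(hsv[...,0]<30)&(hsv[...,2]>70)).astype(np.uint8)
    row=slice(234,246)
    big=cv2.resize(m[228:248,240:380].astype(np.float32),None,fx=1,fy=1)
    prof=m[235:240,230:400].mean(0); xs=np.where(prof>.5)[0]+230
    P=pix2plane([(xs[0]-.5,237),(xs[-1]+.5,237)],i,.075,R,t)-LP; print(f,xs[0],xs[-1],(P@BY).round(4))
E
```

```text
w3 272 312 [ 0.0291 -0.0011]
w4 308 347 [ 0.0038 -0.0258]
```

The foot plate moved 25.0 mm (edges 29.1 → 3.8 and -1.1 → -25.8 mm), which is full travel against the stop, and the wheels are still aligned. One last check of the bowls and waffle before handing in.

```bash
python3 - <<'E'
from h import *
from station import ticket
im,_=vision.grab_frame('top'); o=cv2.imread('pics/top0.png')
for n,(x,y,w,h) in dict(waffle=(222,202,56,52),plum=(220,262,66,64),kiwi=(426,203,66,66)).items():
    a=o[y:y+h,x:x+w].astype(np.float32).mean(2);b=im[y:y+h,x:x+w].astype(np.float32).mean(2)
    print(n,cv2.phaseCorrelate(a,b),abs(a-b).mean())
s=get_state(); print(s['time'],s['tcp_pos'],s['contact_force'])
cv2.imwrite('pics/top9.png',im)
E
```

```text
waffle ((-0.02462408783943104, -0.02345464717234691), 0.9357651757605282) 19.001259
plum ((-0.02189820375436824, -0.052544100729953414), 1.0102746151387691) 16.469145
kiwi ((-0.1231420722634553, -0.07914052576463604), 0.7034644381499585) 29.640955
30.875 [ 0.55101251 -0.02686209  0.19870057] [-1.06537148 -0.16830308 -0.28028073]
```

```bash
sleep 1
```

```text
(no output)
```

View pics/top9.png

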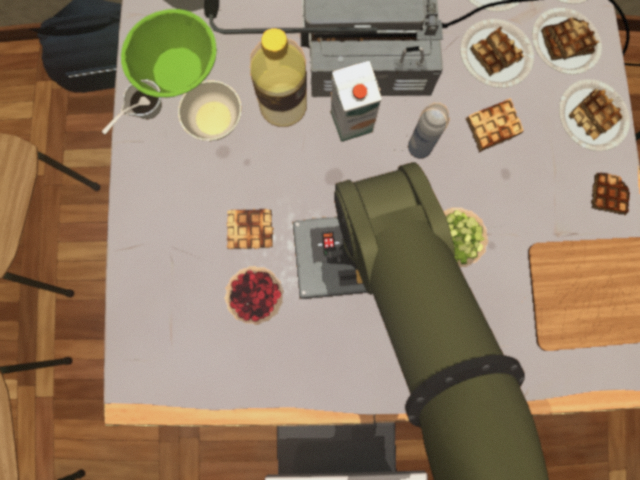

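The top view shows the plum bowl (253,295), waffle (250,229) and visible part of the kiwi bowl (466,237) all where they were. The arm is hovering clear of everything, so I'm handing in.

```bash
python3 - <<'E'
from station import ticket
print(ticket.close_job())
E
```

```text
the job is handed in; nothing more can be done
None
```

The box should now be unlocked: the wheels read 4 (red), 2 (yellow), 5 (green), and the bolt is all the way to the right. I handed the job in at about 31 s; the hand-in gave no verdict.

- **Wheels:** I turned each one with two light fingertip strokes. The highest force I read was about 9.6 N, but I only read it between moves, not during them. In the last close-up all three sat within about 0.03 rad of their numbers, and a picture after the bolt moved showed them still lined up with the marks.
- **Bolt:** The camera showed it had moved 25.0 mm, give or take about 0.5 mm, which is its full travel. It stopped about 7 mm sooner than I expected for the finger, because I had assumed the finger was thinner than it is. My final step pressed it against the end stop with about 12 N, with the wheels already set. I then backed off.
- **Surroundings:** In the final top view the waffle and plum bowl had not moved (shift under 0.1 pixel). The arm partly hid the kiwi bowl, but what showed was in its place. The arm was hovering clear, with only sensor bias on the force reading.

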